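# Tuck the calibration plate under the stage clips and hold it flat

### The arm

A 6-joint arm with a two-finger parallel gripper is mounted at the origin on the work surface. World frame = base frame: x ahead of the robot, y to its left, z up, the work surface at z = 0. Lengths are in m, angles in rad, forces in N, time in s.
With the tool pointing down it reaches from about 0.35 to 0.775 m from the base axis. Payload 7.3 kg.
Tool frame: the origin (TCP) lies on the mounting face of the last link; the fingertips stand 178 mm ahead of it and the grasp point (between the pads) lies 159 mm ahead of it (robot.tcp_to_tips is the distance from the TCP to the fingertips, in m); z points along the fingers, y is the direction in which the jaws open and shut (so a half turn about z gives the same grasp; the last joint's range is limited). The gripper opens to 92 mm and grips with 3 to 60 N. Pads are 19 mm wide; open, the fingers measure 130 mm over their backs; the gripper's body (75 mm by 190 mm) begins 47 mm behind the grasp point.
Start: joints at [1.036, 0.342, 1.524, -0, 1.275, -0.146], TCP at [0.199, 0.486, 0.405] pointing down, gripper open.
Joint ranges: [-2.53, 2.53], [-0.77, 2.02], [0.04, 2.7], [-1, 4.14], [0.28, 2.66], [-3.11, 3.11]. Speed limits (rad/s): [2.57, 2.57, 3.14, 3.14, 3.14, 3.14].

### API

Orientations are given as [roll, pitch, yaw] about the fixed x, y, z axes, in that order (R = Rz(yaw) Ry(pitch) Rx(roll)).
In Python, from cell import robot, viewer gives the robot as it stands.
- The arm moves only by the shell command python3 -m creep 'ROWS' [OPENING] [FORCE]. ROWS is JSON, a list that holds one entry, the list of rows, each a list of 6 numbers: the shift along the world's x, y, z in mm, then the turn, a rotation vector about the world's x, y, z in degrees. A call has 1 to 5 rows; each row shifts and turns the pose as measured when the row begins; what a row does not reach is not made up. A row lasts 1/12 s, in which the tool goes at most 41.7 mm and 7.16 degrees, less where a joint would pass 70% of its speed; a pose out of reach is approached as far as the arm can. A call with a gripper value outside its range is refused whole. OPENING is the closure, from -1 (fully open) to 1 (shut), set as the call begins (- or left out, the last holds). The fingers move at their own pace and stop on an object; FORCE is the grip in N (left out, the last holds). Time passes only in rows, so rows that do not move let the fingers close. It gives the time, the measured TCP pose, the force and the opening at its end, in the units of the state.
- robot.observe(): the state, without advancing time (a new reading comes with each control period).
- viewer.read_camera(name): name is "side" or "top" or "wrist"; returns the picture (400x640x3 uint8, blue, green, red); there is no depth.
- viewer.camera_model(name): a dict with "fx", "fy", "cx", "cy" (pixels), "pose" (4x4, takes a point from camera to world coordinates); the wrist camera has in their place "mount" (4x4, takes a point from camera to tool coordinates, whose origin is the TCP and whose axes are the flange's). Camera axes: x right, y up, looking along -z (the intrinsics and any distortion apply to the point x, -y, -z); pixel columns grow to the right and rows downward; lengths in m; the calibration is good to about 2 mm. A picture is of the moment at which its call begins: read the wrist's pose just before it. camera_model takes no time and is no camera call.
- robot.hand_in(): hands the job in, once; it reports no verdict.
The state is a dict: "time": time; "qpos": joint angles; "qvel": joint speeds; "joint_efforts": joint torques, N m; "tool_pos": TCP position; "tool_rot": TCP orientation; "contact_force": force on the tool from outside, world axes, zero at the start; "torque": the same for the moment, N m; "opening": finger opening in m.
Only numpy, scipy, OpenCV 4.12 (cv2) and the standard library are available. Lean on these libraries where they do the work, as an engineer would, in place of code of your own. Each camera call takes 0.05 s, during which the arm holds its last target. There are 200 camera calls.

### The job

Take the black calibration plate out of the white tray and slide one end of it in under the upturned toes of both spring clips on the microscope's light base, until its white dot target sits over the middle of the stage with the plate square to the base; let the plate itself ease the clips up, do not pry them higher. Finish while holding the plate pressed flat on the stage glass with the gripper, with a light steady push (5 to 10 N) on top of what the clips give, and keep pressing: do not let go. Keep the fingers off the dot target, and leave the forceps, jar and petri dishes where they are.

Things in the scene. Friction and masses are not known exactly. Their poses are not given: they have to be found in the camera images.
- cal_plate: Camera calibration plate, loose, 0.12 kg (up to a quarter more or less), flat in the tray: a black bar 120 mm long (its x), 52 mm wide (its y), 8 mm thick. A white dot target, 36 x 32 mm, is let into its middle 1.5 mm below the top face, leaving a plain 42 mm margin at each end and 10 mm rails at the sides. Both ends are alike. Origin: centre of the underside; z up.
- target_glass: The white glass dot target fixed in the middle of the plate (36 mm along the plate, 32 mm across). Origin: centre of its underside, 1 mm above the plate's underside. Not to be touched by the fingers.
- light_base: White light base of a boom microscope, fixed, 260 mm long (x), 180 mm wide (y), 36 mm high. Origin: at bench level below the stage's centre; the housing reaches from -120 to +140 mm in x. +x points from the open end to the clips' hinges, so the plate goes in along +x. The two clip posts, 20 mm high above the housing, stand at x = 118 to 132 mm.
- stage_glass: Flat frosted glass of the light base, 210 x 150 mm, standing 2 mm proud of the housing; its top is the stage, 38 mm above the bench. Fixed. Origin: centre of its underside, 5 mm towards -x of the stage's centre.
- stage_center (a point): Centre of the stage, on the top face of the stage glass, 38 mm above the bench (middle of a faint bright round field, 95 mm across); axes as the light base. The plate's centre belongs here, its long side along x; its far end is then 25 mm past the clips' bends.
- clip_left: Left of two alike spring-steel stage clips, a leaf 10 mm wide and 2 mm thick, 17 mm to the +y side of the base's middle line. Hinged at x = 115 mm of the light base, 14 mm above the glass (origin), it runs 80 mm towards -x and down to a bend; from there its toe turns up at 27 degrees and ends at x = 11 mm, its underside there 16 mm above the glass.
- clip_right: The right clip, 17 mm to the -y side of the base's middle line, otherwise like the left.
- clip_left_bend (a point): Underside of the left clip's bend, where it bears on the plate: 35 mm to the +x side of the stage's centre, 4 mm above the glass at rest, 8 mm with the plate flat under it. A light spring presses it down (about 0.5 N at rest, 1.2 N on the plate); the plate's edge, pushed along the glass against the toe, lifts it by itself.
- clip_right_bend (a point): The same point of the right clip.
- tray: White enamel tray, fixed, 300 mm (x) by 220 mm (y), 20 mm high, floor and walls 4 mm thick; the plate lies on its floor. Origin: centre of the underside.
- forceps: Steel forceps, 145 mm long, 8 mm thick, lying across the tray near its +x wall. Origin: middle. To be left alone.
- jar: Amber jar with white lid, 56 mm across, 62 mm high, on the bench beyond the work. Origin: centre of the underside. To be left alone.
- petri_stack: Two stacked petri dishes, 90 mm across, 32 mm high together, on the bench beyond the work. Origin: centre of the underside. To be left alone.
Mind the look-alikes: they are no part of the job. What is meant by the cal_plate is not purple, and is the larger of those in its own colour.

How it is judged:
On the way:
1. one end of the plate lies under the bends of both clips, by 10 mm or more (x of cal_plate in the frame of stage_center above -0.015 m and angle between the x axis of cal_plate and the x axis of light_base, either way round below 0.2 rad and contact force between each of clip_left, clip_right and cal_plate above 0.2 N), for 0.2 s.
At the end, for the whole second after the job is handed in: Plate centre within 10 mm of the stage centre, square to the base within 0.12 rad, flat within 0.03 rad, at rest; both clips bear on it (over 0.3 N each); the fingers touch it (over 1.5 N) and press it so that it bears on the glass with over 6 N in all (about 3.5 N is clips and weight) (horizontal distance between cal_plate and stage_center below 0.01 m and angle between the x axis of cal_plate and the x axis of light_base, either way round below 0.12 rad and angle between cal_plate's own z axis and vertical below 0.03 rad and contact force between each of clip_left, clip_right and cal_plate above 0.3 N and contact force between the fingers and cal_plate above 1.5 N and contact force between stage_glass and cal_plate above 6 N and linear speed of cal_plate below 0.01 m/s); the arm keeps its last pose, push and grip.
It fails at once if the bend of a clip is raised more than 11 mm above its rest height of 4 mm over the stage glass (z of any of clip_left_bend, clip_right_bend in the frame of stage_center above 0.015 m).
It fails at once if the fingers touch the white dot target (contact force between the fingers and target_glass above 0.5 N).
It fails at once if the plate is pressed on the stage glass with more than 45 N (contact force between stage_glass and cal_plate above 45 N).
It fails at once if the forceps, the jar or the petri dishes are pushed more than 20 mm out of place (distance of any of forceps, jar, petri_stack from where it was at the start of the episode above 0.02 m).
It also fails if it takes over 54 s, if anything falls off the work surface, if the arm or the gripper's body presses on something with over 40 N, if the wrist force passes 120 N, or if a joint passes its speed limit or range.

## Working session

There is one attempt and no reset: what is moved stays moved. The work goes in short steps, Python scripts to look and compute and a shell command to move; the robot and the scene stay as the last step left them, time stands still between calls to the robot, and variables do not carry over. Pictures are saved under pics/ and viewed, about 8 in all and at most 12, crops included, and the job is handed in when it is done.

```bash
ls; mkdir -p pics; cat > h.py <<'E'
import numpy as np, cv2
from cell import robot, viewer
from scipy.spatial.transform import Rotation as R
def grab(n,f=None):
    s=robot.observe(); im=viewer.read_camera(n); m=viewer.camera_model(n)
    if f: cv2.imwrite('pics/'+f,im)
    if 'pose' in m: P=np.array(m['pose'])
    else:
        T=np.eye(4); T[:3,:3]=R.from_euler('xyz',s['tool_rot']).as_matrix(); T[:3,3]=s['tool_pos']; P=T@np.array(m['mount'])
    return im,m,P
def ray(m,P,u,v):
    d=np.array([(u-m['cx'])/m['fx'],-(v-m['cy'])/m['fy'],-1.])
    return P[:3,3],P[:3,:3]@d
def onz(m,P,u,v,z):
    o,d=ray(m,P,u,v); return o+d*(z-o[2])/d[2]
def tri(r1,r2):
    (o1,d1),(o2,d2)=r1,r2
    A=np.stack([d1,-d2],1); t=np.linalg.lstsq(A,o2-o1,rcond=None)[0]
    a=o1+t[0]*d1;b=o2+t[1]*d2
    return (a+b)/2,np.linalg.norm(a-b)
def proj(m,P,p):
    c=P[:3,:3].T@(np.asarray(p)-P[:3,3]); return m['cx']+m['fx']*c[0]/-c[2], m['cy']+m['fy']*(-c[1])/-c[2]
E
python3 - <<'E'
from h import *
for n in ['top','side','wrist']:
    im,m,P=grab(n,n+'0.png'); print(n,{k:v for k,v in m.items() if k not in('pose','mount')}); print(P.round(3))
print(robot.observe())
a=cv2.imread('pics/top0.png');b=cv2.imread('pics/side0.png')
E
```

```text
pics
top {'fx': 482.65437620546135, 'fy': 482.65437620546135, 'cx': 315.8152798350926, 'cy': 199.47970285007045}
[[ 0.008  0.984 -0.178  0.385]
 [-1.     0.009  0.002  0.079]
 [ 0.003  0.178  0.984  1.098]
 [ 0.     0.     0.     1.   ]]
side {'fx': 519.9499627571207, 'fy': 519.9499627571207, 'cx': 325.16523842613424, 'cy': 199.5216860669202}
[[ 0.906  0.251 -0.34   0.118]
 [-0.422  0.493 -0.761 -0.883]
 [-0.024  0.833  0.553  0.745]
 [ 0.     0.     0.     1.   ]]
wrist {'fx': 289.248178001254, 'fy': 289.248178001254, 'cx': 321.94625945919546, 'cy': 199.26326058530975}
[[ 0.378 -0.894 -0.239  0.135]
 [ 0.926  0.365  0.099  0.512]
 [-0.002 -0.259  0.966  0.385]
 [ 0.     0.     0.     1.   ]]
{'time': 0.15, 'qpos': array([ 1.03603347e+00,  3.42521280e-01,  1.52475465e+00, -4.57517004e-05,
        1.27537596e+00, -1.46009734e-01]), 'qvel': array([-0.00011136, -0.00179651, -0.00208186,  0.00088896, -0.00130755,
        0.00114795]), 'joint_efforts': array([ 1.82306285e-03, -4.31467974e+01, -2.44355160e+01,  7.18070101e-02,
        5.37283660e-02, -1.17723039e-04]), 'tool_pos': array([0.19893552, 0.48574946, 0.40424099]), 'tool_rot': array([-3.14053832e+00, -1.10819949e-04,  2.75285282e+00]), 'contact_force': array([-0.21785904, -0.31100414,  0.19910281]), 'torque': array([ 0.03434104,  0.0446749 , -0.00145633]), 'opening': 0.09199135427204572}
```

View pics/top0.png

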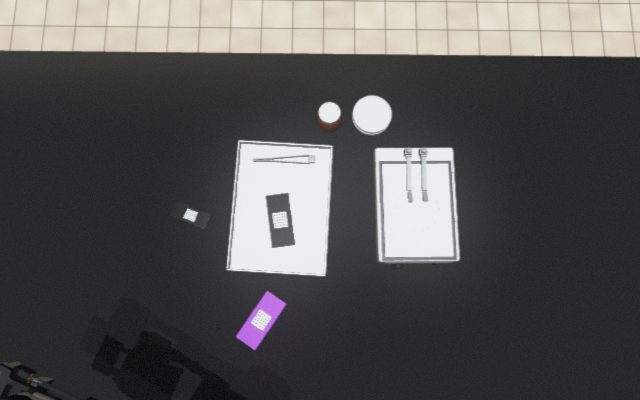

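View pics/side0.png

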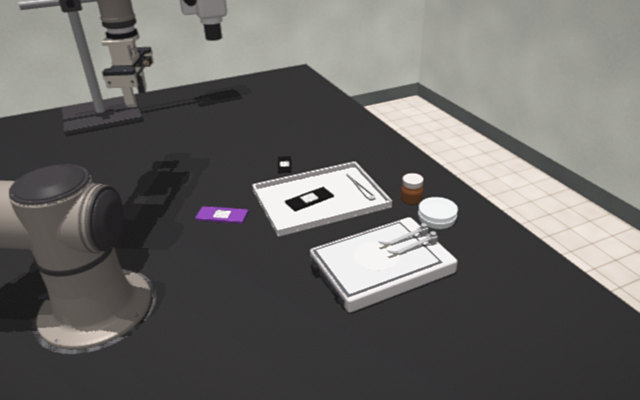

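Three look-alikes show in the top view: a black bar in the tray (281,220), a smaller black bar on the bench (190,215) and a purple bar (261,321). The tray bar fits, since it is the larger black one. The base is at about (417,205) with its clips at the far, +x end. Next I measure and confirm it in a crop.

```bash
cat > m.py <<'E'
from h import *
M={n:viewer.camera_model(n) for n in('top','side')}
I={n:cv2.imread(f'pics/{n}0.png') for n in M}
P={n:np.array(M[n]['pose']) for n in M}
def blobs(mask,amin):
    c,_=cv2.findContours(mask.astype(np.uint8)*255,cv2.RETR_EXTERNAL,cv2.CHAIN_APPROX_NONE)
    return [k for k in c if cv2.contourArea(k)>amin]
def dark_in(n,box):
    g=cv2.cvtColor(I[n],cv2.COLOR_BGR2GRAY); x0,y0,x1,y1=box
    m=np.zeros_like(g); m[y0:y1,x0:x1]=g[y0:y1,x0:x1]<100
    return max(blobs(m,50),key=cv2.contourArea)
def corners(n,k,z):
    # rectangle fit on the plane z, so perspective is removed
    p=np.array([onz(M[n],P[n],u,v,z)[:2] for u,v in k[:,0]])
    return p,cv2.minAreaRect((p*1000).astype(np.float32))
kt=dark_in('top',(255,180,310,255)); ks=dark_in('side',(280,183,338,214))
for z in (.012,):
  for n,k in(('top',kt),('side',ks)): print('plate',n,corners(n,k,z)[1])
def cen(k): 
    m=cv2.moments(cv2.convexHull(k)); return m['m10']/m['m00'],m['m01']/m['m00']
print('plate tri',cen(kt),cen(ks),tri(ray(M['top'],P['top'],*cen(kt)),ray(M['side'],P['side'],*cen(ks))))
g=cv2.cvtColor(I['top'],cv2.COLOR_BGR2GRAY); w=np.zeros_like(g); w[130:280,360:480]=g[130:280,360:480]>110
w=cv2.morphologyEx(w,cv2.MORPH_CLOSE,np.ones((9,9)))
kb=max(blobs(w,500),key=cv2.contourArea); print('base top',corners('top',kb,.036)[1])
gs=cv2.cvtColor(I['side'],cv2.COLOR_BGR2GRAY)
a=cv2.resize(I['top'][135:285,160:470],None,fx=2.58,fy=2.58,interpolation=cv2.INTER_CUBIC)[:,:800]
b=cv2.resize(I['side'][150:310,250:466],None,fx=1.9,fy=1.3)
s=cv2.resize(I['side'][215:310,300:466],None,fx=2.2,fy=2.2,interpolation=cv2.INTER_CUBIC)
o=np.zeros((600,800,3),np.uint8); o[:387,:a.shape[1]]=a; o[390:599,:s.shape[1]]=s[:209]; cv2.imwrite('pics/crop1.png',o)
E
python3 m.py
```

```text
plate top ((534.7666015625, 157.5754852294922), (116.12630462646484, 47.538082122802734), 8.493756294250488)
plate side ((533.6934814453125, 150.1400146484375), (118.76071166992188, 54.59935760498047), 8.479222297668457)
plate tri (279.94042485226, 219.69924932119469) (308.59586466165416, 198.50062656641603) (array([0.53549439, 0.15805301, 0.0058154 ]), np.float64(0.0008660838418277713))
base top ((570.385498046875, -147.12796020507812), (261.2666015625, 180.8131866455078), 0.9944295287132263)
```

View pics/crop1.png

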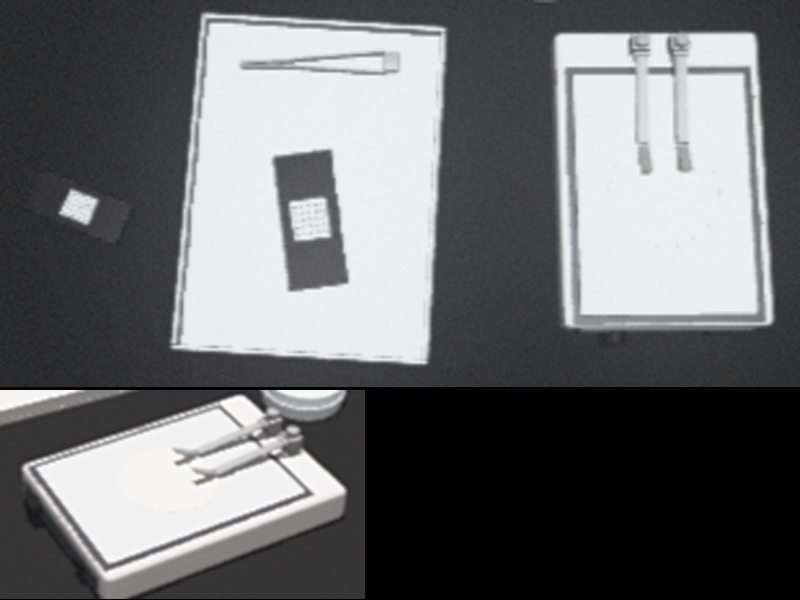

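The crop confirms it: the tray bar at crop (311,220) is black and clearly larger than the bench one at (80,207). I measured:

| Item | Centre (m) | Yaw |
|---|---|---|
| Plate | (0.535, 0.157), height about 6–12 mm | +8.5° |
| Base housing | (0.570, -0.147), 261 x 181 mm, which matches the given size | +1° |

Next I move above the plate's near end.

```bash
python3 -m creep '[[[25,-28,-4,0,0,3],[25,-28,-4,0,0,3],[25,-28,-4,0,0,3],[25,-28,-4,0,0,3],[25,-28,-4,0,0,3]]]' -1
python3 -m creep '[[[25,-28,-4,0,0,3],[25,-28,-4,0,0,3],[25,-28,-4,0,0,3],[25,-28,-4,0,0,3],[25,-28,-4,0,0,3]]]'
```

```text
time: 0.57
tool_pos: [0.3225, 0.345, 0.3828]
tool_rot: [3.141, -0.002, 3.038]
contact_force: [1.2, 1.4, 0.2]
opening: 0.0918
time: 0.98
tool_pos: [0.4515, 0.1968, 0.3614]
tool_rot: [3.141, -0.003, -2.969]
contact_force: [0.7, 0.4, 0.2]
opening: 0.0915
```

```bash
python3 -m creep '[[[20,-20,-15,0,0,-1.4],[20,-20,-15,0,0,0],[2,-3,-20,0,0,0],[0,0,0,0,0,0],[0,0,0,0,0,0]]]'
cat > w.py <<'E'
from h import *
import sys
im,m,P=grab('wrist',sys.argv[1]); s=robot.observe(); print(s['tool_pos'].round(4),np.degrees(s['tool_rot']).round(2),s['contact_force'].round(2))
g=cv2.cvtColor(im,cv2.COLOR_BGR2GRAY)
E
python3 w.py w1.png
```

```text
time: 1.4
tool_pos: [0.4998, 0.1443, 0.3086]
tool_rot: [-3.141, -0.002, -3.001]
contact_force: [0.2, 0.7, 0.5]
opening: 0.0916
[0.4994 0.1446 0.3085] [-1.7997e+02 -1.7000e-01 -1.7190e+02] [-1.07 -0.02 -1.39]
```

View pics/w1.png

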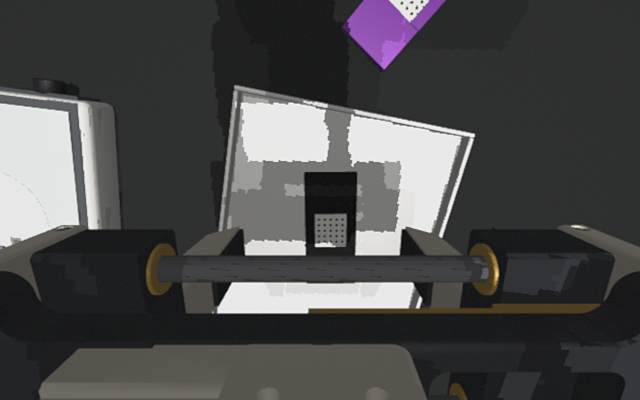

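The wrist view, with image up pointing towards the robot, shows the plate between the open fingers. Its near-end corners are at (305,172) and (357,173), and the dot target is at about (331,230). I now measure these and cross-check height against the top view.

```bash
cat > m2.py <<'E'
from h import *
im=cv2.imread('pics/w1.png'); m=viewer.camera_model('wrist'); s=robot.observe()
T=np.eye(4); T[:3,:3]=R.from_euler('xyz',s['tool_rot']).as_matrix(); T[:3,3]=s['tool_pos']; P=T@np.array(m['mount'])
g=cv2.cvtColor(im,cv2.COLOR_BGR2GRAY)
# sides of the plate: dark run through column 331 on each row
L=[];Rr=[]
for v in range(180,208,2):
    row=g[v,270:400]<60; c=int(331-270); a=c
    while row[a]: a-=1
    b=c
    while row[b]: b+=1
    L.append(onz(m,P,270+a+.5,v,.012)); Rr.append(onz(m,P,270+b-.5,v,.012))
L=np.array(L);Rr=np.array(Rr)
for q in(L,Rr):
    k=np.polyfit(q[:,0],q[:,1],1); print('yaw',np.degrees(np.arctan(k[0])),'mean',q.mean(0).round(4))
print('width',np.linalg.norm((L-Rr).mean(0)))
print('near end',onz(m,P,305,171.5,.012),onz(m,P,357,172.5,.012))
# target centroid, wrist and top
def white(im,box):
    x0,y0,x1,y1=box; t=cv2.inRange(cv2.cvtColor(im,cv2.COLOR_BGR2GRAY)[y0:y1,x0:x1],110,255); t=cv2.morphologyEx(t,cv2.MORPH_CLOSE,np.ones((5,5)))
    n,l,st,c=cv2.connectedComponentsWithStats(t); i=1+np.argmax(st[1:,4]); return c[i]+[x0,y0],st[i]
cw,sw=white(im,(308,205,354,254)); it=cv2.imread('pics/top0.png'); ct,st=white(it,(270,205,291,232))
mt=viewer.camera_model('top');Pt=np.array(mt['pose'])
print(cw,sw,ct,st,tri(ray(m,P,*cw),ray(mt,Pt,*ct)), 'at z.0105',onz(m,P,*cw,.0105),onz(mt,Pt,*ct,.0105))
E
python3 m2.py
```

```text
yaw 8.045444383943394 mean [0.5    0.1267 0.012 ]
yaw 7.781716258808142 mean [0.4928 0.1773 0.012 ]
width 0.051067808228800346
near end [0.47868112 0.12456493 0.012     ] [0.47250178 0.17452018 0.012     ]
[330.14391534 230.42328042] [  7  10  31  32 945] [279.69827586 219.26724138] [  0   0  21  27 348] (array([0.53521567, 0.15798944, 0.01203255]), np.float64(0.000617042598880163)) at z.0105 [0.5357954  0.15780775 0.0105    ] [0.53541817 0.15841099 0.0105    ]
```

The plate centre is (0.5355, 0.158) at yaw 7.9°. Its top came out at about 12 mm, 1.5 mm above the stated target face, which is fine. The grip point 40 mm back is (0.496, 0.1525). Now I descend.

```bash
python3 -m creep '[[[-3.5,8,-25,0,0,0],[0,0,-30,0,0,0],[0,0,-30,0,0,0],[0,0,-15,0,0,0],[0,0,0,0,0,0]]]'
```

```text
time: 1.87
tool_pos: [0.4949, 0.1578, 0.2129]
tool_rot: [3.141, 0.01, -2.994]
contact_force: [-0.4, -0.4, 0.2]
opening: 0.092
```

```bash
python3 -m creep '[[[1,-5,-14,0,0.5,-0.5],[0,0,-12,0,0,0],[0,0,0,0,0,0]]]'; python3 -m creep '[[[0,0,0,0,0,0],[0,0,0,0,0,0]]]'
```

```text
time: 2.12
tool_pos: [0.496, 0.1558, 0.1905]
tool_rot: [3.14, 0.006, -2.998]
contact_force: [-1.2, -1.1, -0.1]
opening: 0.0919
time: 2.28
tool_pos: [0.4964, 0.1571, 0.1935]
tool_rot: [3.139, 0.009, -2.996]
contact_force: [-0.7, -0.3, -0.2]
opening: 0.092
```

```bash
python3 -m creep '[[[0,-2,-5,0,0.5,0],[0,0,0,0,0,0]]]'; python3 -m creep '[[[0,-2,-5,0,0.5,0]]]'
```

```text
time: 2.45
tool_pos: [0.4969, 0.1557, 0.1909]
tool_rot: [3.138, 0.004, -2.995]
contact_force: [-0.6, -0.2, -0.1]
opening: 0.092
time: 2.53
tool_pos: [0.4974, 0.154, 0.1872]
tool_rot: [3.137, -0.002, -2.995]
contact_force: [-0.3, 0.4, 0.8]
opening: 0.0918
```

```bash
python3 -m creep '[[[-1,-2,-4,0,0,0]]]'; python3 -m creep '[[[0,0,-0.5,0,0,0],[0,0,-0.5,0,0,0],[0,0,-0.5,0,0,0]]]' 1 30
```

```text
time: 2.62
tool_pos: [0.4966, 0.1519, 0.1832]
tool_rot: [3.137, -0.001, -2.994]
contact_force: [0.4, -0.3, 0.2]
opening: 0.0916
time: 2.87
tool_pos: [0.4972, 0.1496, 0.1823]
tool_rot: [3.14, -0.001, -2.994]
contact_force: [-0.2, -4.7, 8.3]
opening: 0.0762
```

```bash
python3 -m creep '[[[0,0,2,0,0,0],[0,0,0,0,0,0],[0,0,0,0,0,0]]]' 1 30;python3 -m creep '[[[0,0,0,0,0,0],[0,0,0,0,0,0],[0,0,0,0,0,0]]]' 
```

```text
time: 3.12
tool_pos: [0.4973, 0.149, 0.1842]
tool_rot: [3.14, -0.001, -2.995]
contact_force: [-0.3, 2.2, -0.5]
opening: 0.0566
time: 3.37
tool_pos: [0.4973, 0.1492, 0.1842]
tool_rot: [3.14, -0.001, -2.995]
contact_force: [-0.3, -1.4, 1.8]
opening: 0.0513
```

Gripped: the opening is 51 mm, as it should be for the 52 mm plate. Now I lift and carry.

```bash
python3 -m creep '[[[0,0,10,0,0,0],[0,0,25,0,0,0],[0,0,30,0,0,0],[0,0,25,0,0,0],[0,0,5,0,0,0]]]' - 40; python3 -m creep '[[[-7,-25,0,0,0,0],[-8,-35,0,0,0,-1],[-8,-35,0,0,0,-1],[-8,-35,0,0,0,-1],[-8,-35,0,0,0,-1]]]'; python3 -m creep '[[[-8,-35,0,0,0,-1],[-8,-35,0,0,0,-1],[-8,-30,0,0,0,-1],[-4,-20,0,0,0,0],[0,0,0,0,0,0]]]'
```

```text
time: 3.78
tool_pos: [0.4949, 0.1494, 0.281]
tool_rot: [3.139, -0.012, -2.995]
contact_force: [-0.4, 0.2, -1.1]
opening: 0.0514
time: 4.2
tool_pos: [0.4544, -0.0144, 0.2828]
tool_rot: [3.137, -0.005, -3.055]
contact_force: [0.6, -1.0, -0.9]
opening: 0.0512
time: 4.62
tool_pos: [0.4215, -0.1438, 0.2808]
tool_rot: [3.137, -0.008, -3.115]
contact_force: [-1.1, -0.2, -0.9]
opening: 0.051
```

```bash
python3 - <<'E'
from h import *
t,_,_=grab('top','top1.png'); s,_,_=grab('side','side1.png')
print(robot.observe()['tool_pos'],robot.observe()['tool_rot'])
a=cv2.resize(t[140:290,340:490],None,fx=4,fy=4,interpolation=cv2.INTER_CUBIC)[:600,:400]
a=cv2.resize(t[140:290,365:465],None,fx=4,fy=4,interpolation=cv2.INTER_CUBIC)
b=cv2.resize(s[170:320,300:400+65],None,fx=2.4,fy=2.4,interpolation=cv2.INTER_CUBIC)
o=np.zeros((600,800,3),np.uint8);o[:,:400]=a;o[:b.shape[0],400:400+b.shape[1]]=b[:,:400]
cv2.imwrite('pics/c2.png',o)
E
```

```text
[ 0.42180257 -0.14128441  0.28062767] [ 3.1351371  -0.00841858 -3.11417852]
```

View pics/c2.png

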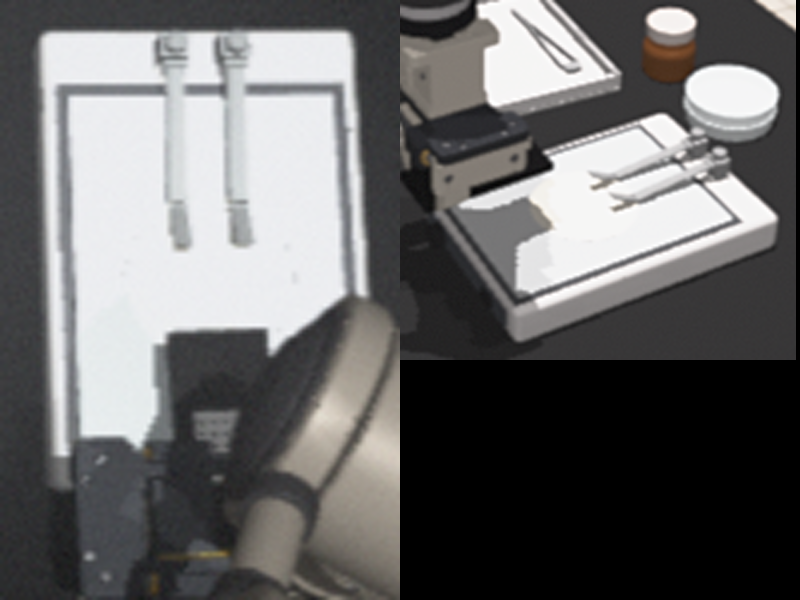

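The plate is held level ahead of the base, with its far edge at about (406–432, 222.5) in the top image. The toe ends are at about (410,202) and (426,201), and the posts at (408,152) and (423.5,152). I use the clips to check the base pose.

```bash
python3 - <<'E'
from h import *
m=viewer.camera_model('top');P=np.array(m['pose'])
g=cv2.cvtColor(cv2.imread('pics/top1.png'),cv2.COLOR_BGR2GRAY)
f=lambda u,v,z:(onz(m,P,u,v,z)*1000).round(1)
print('far edge',f(406.5,222.5,.1085),f(432,222.5,.1085),'left side',f(407,230,.1085))
print('toes',f(410.2,202,.056),f(425.7,201,.056),'posts',f(408,152,.058),f(423.6,152,.058))
# stage frame outline (dark grey) inner/outer edges by rows: light->dark
ms=viewer.camera_model('side');Ps=np.array(ms['pose'])
c=np.array([.5604,-.1473,0]);th=np.radians(1.0);Rz=R.from_euler('z',th).as_matrix()
it=cv2.imread('pics/top0.png');si=cv2.imread('pics/side0.png')
pts=[(-120,-90,36),(-120,90,36),(140,90,36),(140,-90,36)];gl=[(-110,-75,38),(-110,75,38),(100,75,38),(100,-75,38)];toe=[(11,17,55),(11,-17,55),(35,17,43),(35,-17,43),(125,17,56),(125,-17,56)]
for im,mm,PP,nm in((it,m,P,'t'),(si,ms,Ps,'s')):
    big=cv2.resize(im,None,fx=4,fy=4,interpolation=cv2.INTER_CUBIC)
    def q(p): u,v=proj(mm,PP,c+Rz@np.array(p)/1000); return int(4*u+2),int(4*v+2)
    for poly,col in((pts,(0,0,255)),(gl,(0,160,0))): cv2.polylines(big,[np.array([q(p) for p in poly])],True,col,1)
    for p in toe: cv2.circle(big,q(p),3,(255,0,0),1)
    cv2.circle(big,q((0,0,38)),3,(255,0,255),-1)
    th_=[np.float32(q(p)) for p in pts]; x,y,w,h=cv2.boundingRect(np.array([q(p) for p in pts]))
    cv2.imwrite(f'pics/ov_{nm}.png',cv2.resize(big[y-40:y+h+40,x-15:x+w+15],(395,590) if nm=='t' else (400,300)))
o=np.zeros((600,800,3),np.uint8);o[:590,:395]=cv2.imread('pics/ov_t.png');o[:300,400:]=cv2.imread('pics/ov_s.png');cv2.imwrite('pics/ov.png',o)
E
```

```text
far edge [ 517.3 -111.   108.5] [ 517.8 -163.7  108.5] left side [ 501.8 -111.6  108.5]
toes [ 569.8 -130.3   56. ] [ 572.3 -164.4   56. ] posts [ 682.7 -128.    58. ] [ 683.  -162.8   58. ]
```

View pics/ov.png

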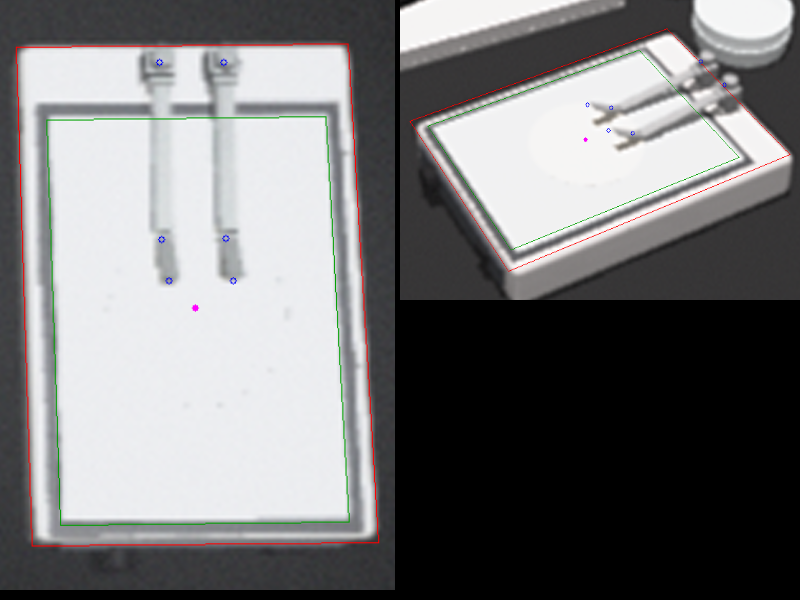

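The overlay fits in the top view. The side view is off by a few mm, but wrist and top agreed within 1 mm on the plate, so I go with those. The stage centre is (0.5604, -0.1473) at yaw 1.0°. Now I align and lower.

```bash
python3 -m creep '[[[0,-4,-10,-0.3,-0.4,-0.6],[0,-4,-15,0,0,0],[0,0,-15,0,0,0],[0,0,-10,0,0,0]]]'; python3 -m creep '[[[0,0,-1,0,0,0],[0,0,0,0,0,0]]]'
```

```text
time: 5.05
tool_pos: [0.423, -0.1453, 0.2303]
tool_rot: [3.141, 0.003, -3.121]
contact_force: [-0.4, 0.1, -1.7]
opening: 0.0511
time: 5.22
tool_pos: [0.4228, -0.1424, 0.2272]
tool_rot: [3.138, -0.002, -3.118]
contact_force: [-0.6, -0.3, -1.3]
opening: 0.0514
```

```bash
python3 -m creep '[[[0,-6,-5,0,0,-0.3],[0,-2,-2,0,0,0]]]'; python3 -m creep '[[[2,-1,0,0,0,0]]]'
```

```text
time: 5.38
tool_pos: [0.4234, -0.1491, 0.2206]
tool_rot: [3.138, -0.001, -3.12]
contact_force: [0.8, 1.2, -1.0]
opening: 0.0511
time: 5.47
tool_pos: [0.4254, -0.1501, 0.2205]
tool_rot: [3.138, -0.001, -3.12]
contact_force: [0.1, -0.1, -1.6]
opening: 0.051
```

```bash
python3 -m creep '[[[10,0,-1,0,0,-0.2],[10,0,0,0,0,0],[10,0,0,0,0,0],[10,0,0,0,0,0]]]'; python3 -m creep '[[[5,0,0,0,0,0],[5,0,0,0,0,0],[5,0,0,0,0,0]]]'
```

```text
time: 5.8
tool_pos: [0.4682, -0.1509, 0.2208]
tool_rot: [3.139, 0.001, -3.127]
contact_force: [-0.7, 0.1, -2.0]
opening: 0.0516
time: 6.05
tool_pos: [0.4865, -0.1512, 0.2215]
tool_rot: [3.14, 0.003, -3.127]
contact_force: [-0.8, -0.9, -2.6]
opening: 0.0505
```

```bash
python3 -m creep '[[[5,1.5,-1.5,0,0,0.1],[5,1,-1,0,0,0],[5,0,-0.5,0,0,0]]]'; python3 - <<'E'
from h import *
s,_,_=grab('side','side2.png'); t,_,_=grab('top','top2.png')
b=cv2.resize(s[190:300,330:460],None,fx=4.5,fy=4.5,interpolation=cv2.INTER_CUBIC)
a=t[140:270,365:470]; o=np.zeros((600,800,3),np.uint8); o[:495,:585]=b; o[:260,590:800]=cv2.resize(a,(210,260),interpolation=cv2.INTER_CUBIC)
cv2.imwrite('pics/c3.png',o)
E
```

```text
time: 6.3
tool_pos: [0.4991, -0.1483, 0.218]
tool_rot: [3.138, -0.011, -3.124]
contact_force: [-32.6, -7.4, 35.4]
opening: 0.0515
```

View pics/c3.png

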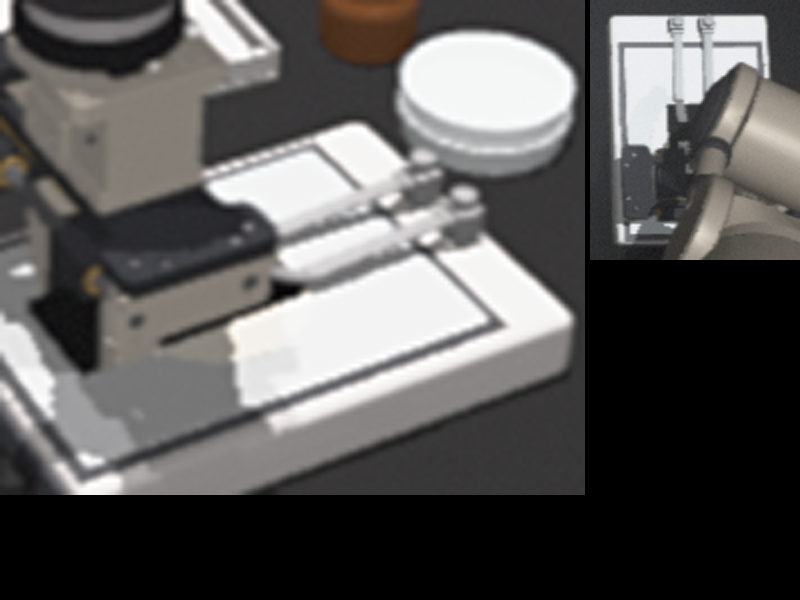

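The clips show over the far end of the plate, but the wrist reads 35 N upward. The plate is bearing hard on the glass with its nose low (pitch -0.011), so I ease up at once.

```bash
python3 -m creep '[[[-0.5,0,1.5,0,-0.5,0]]]'; python3 -m creep '[[[0,0,0,0,0,0]]]'
```

```text
time: 6.48
tool_pos: [0.4978, -0.1485, 0.2195]
tool_rot: [3.137, -0.004, -3.125]
contact_force: [0.2, -1.3, -2.5]
opening: 0.0512
time: 6.57
tool_pos: [0.4976, -0.1485, 0.2197]
tool_rot: [3.138, -0.004, -3.125]
contact_force: [0.8, 0.3, -2.7]
opening: 0.0512
```

```bash
python3 -m creep '[[[5,0,0,0,-0.2,0],[5,0,0,0,0,0],[5,0,0,0,0,0]]]'; python3 -m creep '[[[4,0,0,0,0,0],[3,0,0,0,0,0]]]'
```

```text
time: 6.82
tool_pos: [0.5115, -0.1479, 0.2186]
tool_rot: [3.135, -0.008, -3.126]
contact_force: [-5.2, -0.3, -1.5]
opening: 0.0513
time: 6.98
tool_pos: [0.5189, -0.1475, 0.2182]
tool_rot: [3.134, -0.011, -3.125]
contact_force: [-9.3, -1.4, 8.2]
opening: 0.0513
```

```bash
python3 -m creep '[[[0.5,0,0.7,-0.3,-0.5,0]]]';  python3 -m creep '[[[0,0,0,0,0,0]]]'; python3 w.py w2.png
```

```text
time: 7.07
tool_pos: [0.5199, -0.1474, 0.2187]
tool_rot: [3.139, -0.004, -3.125]
contact_force: [-4.1, 1.1, -2.0]
opening: 0.0514
time: 7.15
tool_pos: [0.5203, -0.1473, 0.2186]
tool_rot: [3.139, -0.004, -3.125]
contact_force: [-3.6, -1.4, -1.7]
opening: 0.051
[ 0.5204 -0.1473  0.2185] [ 179.85   -0.21 -179.03] [-2.05 -0.05 -2.03]
```

View pics/w2.png

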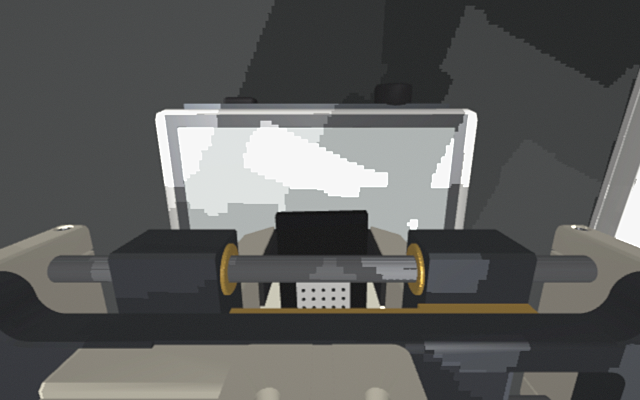

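The wrist view shows the plate's near edge at (277..368, 212) and the base's near edge along v of about 110, with dot rows visible behind the bar. I compute the plate's place relative to the base.

```bash
python3 - <<'E'
from h import *
im=cv2.imread('pics/w2.png'); m=viewer.camera_model('wrist'); s=robot.observe()
T=np.eye(4); T[:3,:3]=R.from_euler('xyz',s['tool_rot']).as_matrix(); T[:3,3]=s['tool_pos']; P=T@np.array(m['mount'])
g=cv2.cvtColor(im,cv2.COLOR_BGR2GRAY).astype(int); f=lambda u,v,z:(onz(m,P,u,v,z)*1000).round(1)
for c in(200,320,440): print(c,[(v,int(g[v,c])) for v in range(98,134,2)])
print([(v,int(g[v,320])) for v in range(204,222,2)])
print([(u,int(g[225,u])) for u in list(range(268,286,2))+list(range(360,376,2))])
for r in(140,200): print(r,[(u,int(g[r,u])) for u in list(range(150,196,3))+list(range(440,488,3))])
print('plate near',f(277,212,.046),f(368,211,.046)); print('dots',f(302,290.5,.0447),f(345,290.5,.0447))
for v in(110,112,127): print(v,f(200,v,.036),f(440,v,.036))
E
```

```text
200 [(98, 78), (100, 76), (102, 75), (104, 167), (106, 164), (108, 164), (110, 232), (112, 253), (114, 178), (116, 182), (118, 183), (120, 183), (122, 181), (124, 182), (126, 182), (128, 251), (130, 247), (132, 247)]
320 [(98, 53), (100, 52), (102, 50), (104, 122), (106, 119), (108, 125), (110, 191), (112, 218), (114, 146), (116, 126), (118, 126), (120, 125), (122, 125), (124, 124), (126, 120), (128, 239), (130, 226), (132, 226)]
440 [(98, 40), (100, 41), (102, 43), (104, 73), (106, 70), (108, 101), (110, 164), (112, 181), (114, 102), (116, 78), (118, 80), (120, 80), (122, 80), (124, 81), (126, 77), (128, 180), (130, 177), (132, 178)]
[(204, 179), (206, 177), (208, 180), (210, 167), (212, 13), (214, 23), (216, 29), (218, 27), (220, 28)]
[(268, 179), (270, 180), (272, 179), (274, 184), (276, 44), (278, 27), (280, 27), (282, 28), (284, 29), (360, 27), (362, 27), (364, 24), (366, 25), (368, 149), (370, 180), (372, 178), (374, 179)]
140 [(150, 76), (153, 76), (156, 66), (159, 255), (162, 247), (165, 248), (168, 176), (171, 165), (174, 167), (177, 162), (180, 249), (183, 247), (186, 247), (189, 247), (192, 247), (195, 247), (440, 178), (443, 177), (446, 178), (449, 173), (452, 253), (455, 154), (458, 157), (461, 157), (464, 171), (467, 248), (470, 247), (473, 255), (476, 57), (479, 69), (482, 67), (485, 69)]
200 [(150, 76), (153, 77), (156, 78), (159, 77), (162, 76), (165, 74), (168, 219), (171, 227), (174, 237), (177, 94), (180, 98), (183, 101), (186, 157), (189, 227), (192, 225), (195, 226), (440, 179), (443, 177), (446, 151), (449, 77), (452, 78), (455, 75), (458, 160), (461, 184), (464, 177), (467, 79), (470, 68), (473, 68), (476, 68), (479, 69), (482, 68), (485, 70)]
plate near [ 499.7 -172.5   46. ] [ 498.2 -122.    46. ]
dots [ 549.4 -158.6   44.7] [ 549.  -132.7   44.7]
110 [ 445.9 -214.3   36. ] [443.6 -84.6  36. ]
112 [ 446.9 -214.4   36. ] [444.6 -84.5  36. ]
127 [ 454.8 -215.1   36. ] [452.5 -83.6  36. ]
```

The wrist puts the plate 4–5 mm short of the stage centre and 3 mm to the +y side. The top view says 1 mm short and 0.7 mm to the side. A correction in between leaves either one within 3 mm.

```bash
python3 -m creep '[[[1.7,-1,0.5,0,-0.1,0],[1.7,-1,0,0,0,0]]]';  python3 -m creep '[[[0,0,0,0,0,0]]]'
```

```text
time: 7.37
tool_pos: [0.5239, -0.1489, 0.2186]
tool_rot: [3.138, -0.003, -3.124]
contact_force: [-2.8, 1.0, -0.8]
opening: 0.0513
time: 7.45
tool_pos: [0.5244, -0.149, 0.2185]
tool_rot: [3.138, -0.003, -3.124]
contact_force: [-2.8, -0.7, -0.5]
opening: 0.0513
```

```bash
python3 -m creep '[[[0,0,-0.4,0,-0.05,0]]]'; python3 -m creep '[[[0,0,-0.3,0,0,0]]]'
```

```text
time: 7.53
tool_pos: [0.5244, -0.1491, 0.2182]
tool_rot: [3.138, -0.002, -3.124]
contact_force: [-6.6, 1.0, 8.0]
opening: 0.0511
time: 7.62
tool_pos: [0.5244, -0.1491, 0.2182]
tool_rot: [3.138, -0.002, -3.124]
contact_force: [-5.3, 1.6, 5.6]
opening: 0.051
```

```bash
python3 - <<'E'
from h import *
F=[]
w,m,P=grab('wrist','w3.png')
s,_,_=grab('side','side3.png')
for i in range(8):
    grab('top'); F.append(robot.observe()['contact_force'])
print(np.round(F,1).tolist(),robot.observe()['time'],robot.observe()['tool_pos'],robot.observe()['tool_rot'])
f=lambda u,v,z:(onz(m,P,u,v,z)*1000).round(1)
g=cv2.cvtColor(w,cv2.COLOR_BGR2GRAY).astype(int)
# near end of plate in columns, glass edge
for c in(290,320,355): 
    v=np.where(g[190:235,c]<70)[0][0]+189.5; print('near',c,v,f(c,v,.046))
for c in(230,290,320,355,420): 
    d=np.diff(g[110:145,c]); v=np.argmax(d[8:])+118.5; print('glass',c,v,f(c,v,.038))
o=np.zeros((600,800,3),np.uint8);o[:400,:480]=cv2.resize(w[90:340,140:440],(480,400));o[:400,480:]=cv2.resize(s[190:300,345:433],(320,400));cv2.imwrite('pics/c4.png',o)
E
```

```text
[[-4.3, 1.0, 3.4], [-5.4, 0.7, 3.7], [-5.5, 1.5, 4.2], [-6.3, 1.3, 4.9], [-5.4, 1.4, 3.4], [-5.4, 1.2, 2.9], [-5.4, 2.0, 3.1], [-4.1, 0.3, 2.8]] 8.1167 [ 0.52441226 -0.14907174  0.21821757] [ 3.13800091e+00 -1.96865143e-03 -3.12399552e+00]
near 290 211.5 [ 503.5 -166.8   46. ]
near 320 210.5 [ 502.6 -150.2   46. ]
near 355 209.5 [ 501.7 -130.8   46. ]
glass 230 119.5 [ 454.9 -199.3   38. ]
glass 290 119.5 [ 454.3 -167.1   38. ]
glass 320 119.5 [ 454. -151.   38.]
glass 355 119.5 [ 453.7 -132.2   38. ]
glass 420 118.5 [452.5 -97.4  38. ]
```

View pics/c4.png

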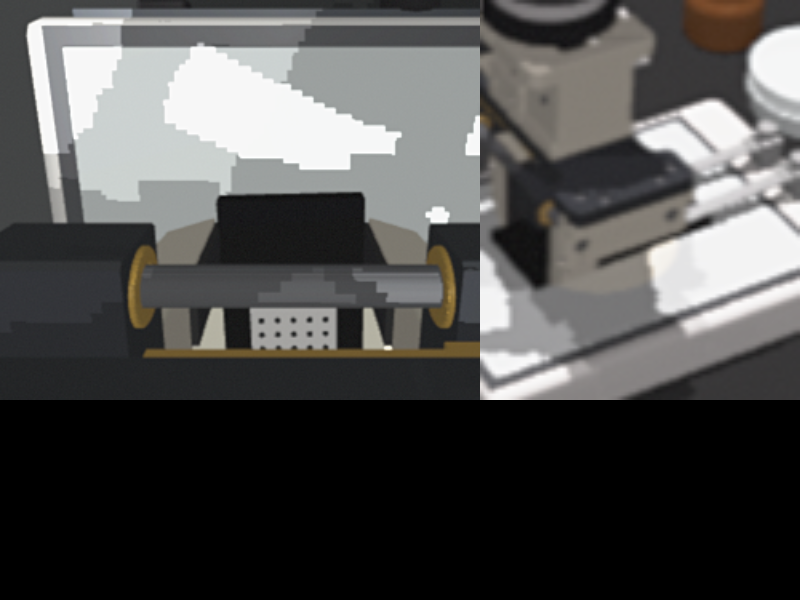

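The plate's near end is 48.5 mm from the glass edge (50 mm wanted) and square within about 2°. The push has settled to about 3 N, so I raise it.

```bash
python3 -m creep '[[[0,0,-0.6,0,0,0]]]'; python3 - <<'E'
from h import *
for i in range(10): viewer.read_camera('top'); s=robot.observe(); print(s['contact_force'].round(1),s['tool_pos'].round(4),s['opening'].round(4))
E
```

```text
time: 8.2
tool_pos: [0.5244, -0.1491, 0.2182]
tool_rot: [3.138, -0.002, -3.124]
contact_force: [-6.3, 1.3, 8.4]
opening: 0.051Traceback (most recent call last):
  File "<stdin>", line 2, in <module>
AttributeError: 'float' object has no attribute 'round'
```

```bash
python3 - <<'E'
from h import *
for i in range(20):
    viewer.read_camera('top'); s=robot.observe()
    if i%2: print(s['contact_force'].round(1),s['tool_pos'].round(4))
E
```

```text
[-5.7  1.7  4.7] [ 0.5244 -0.149   0.2182]
[-5.5  0.9  5.3] [ 0.5244 -0.149   0.2182]
[-5.7  1.7  6. ] [ 0.5244 -0.149   0.2182]
[-6.   1.7  5.5] [ 0.5244 -0.1491  0.2182]
[-5.5  2.5  5.9] [ 0.5244 -0.1491  0.2182]
[-5.7  0.6  5.8] [ 0.5244 -0.149   0.2182]
[-5.7  1.9  6.5] [ 0.5244 -0.149   0.2182]
[-5.8  1.8  6. ] [ 0.5244 -0.149   0.2182]
[-5.6  0.5  4.3] [ 0.5244 -0.1491  0.2182]
[-6.   1.1  4.8] [ 0.5244 -0.149   0.2182]
```

```bash
python3 -m creep '[[[0,0,-0.8,0,0,0]]]'; python3 - <<'E'
from h import *
F=[]
for i in range(20):
    viewer.read_camera('top'); F.append(robot.observe()['contact_force'])
F=np.array(F)[4:]; print(F.mean(0).round(2),F.min(0).round(1),F.max(0).round(1),robot.observe()['tool_pos'],robot.observe()['opening'])
E
```

```text
time: 9.33
tool_pos: [0.5243, -0.149, 0.2182]
tool_rot: [3.138, -0.001, -3.124]
contact_force: [-7.3, 2.4, 10.0]
opening: 0.0513
[-6.38  1.45  7.39] [-7.3  0.4  6.9] [-5.7  2.4  8.1] [ 0.52431803 -0.1490033   0.2181911 ] 0.050979724994990226
```

The push holds steady at 7.4 N (range 6.9–8.1), so I hand in.

```bash
python3 -c "
from cell import robot; print(robot.hand_in())"
```

```text
the job is handed in; nothing more can be done
None
```

I took the black plate from the tray, slid its far end under both spring clips, and handed the job in while still gripping it and pressing it on the stage glass. The hand-in gave no verdict.

**Last checks:**
- **Push:** it held steady at about 7.4 N (6.9–8.1 N over 0.8 s). That puts roughly 11 N on the glass with the clips and the plate's weight.
- **Position:** the plate's near end measured about 48.5 mm from the glass edge, where 50 mm is ideal, so it sits about 1.5 mm short of centre. The yaw error is about 1–2°, and the tool was level to about 0.004 rad.
- **Dot target:** the fingers gripped only the plain end margin, about 39 mm from the plate's centre, clear of the target.

**What disagreed or went wrong:**
- **Camera mismatch:** the top and wrist views placed the stage centre 3–4 mm apart along x and about 2 mm across. The side view was a few mm off as well. I split the difference between top and wrist, so the true error should be well inside 10 mm.
- **Brief hard press:** partway in, the plate's nose dipped and the wrist read about 35 N up and 33 N back. I eased it off at once. That was under the 45 N limit at the reading I saw, but I have no reading between those points.
- **Not measured:** I had no direct reading of the clip forces. I saw the clips over the plate's far end partway in, but the gripper hid most of it in the final picture.

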